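# Sort sample racks with the go/no-go lane gauge

## Robot

A 6-joint arm with a two-finger parallel gripper is mounted at the origin on a cart in front of the work surface, level with it; the furniture and walls round the work are solid. World frame = base frame: x ahead of the robot, y to its left, z up, the work surface at z = 0. Lengths are in mm, angles in rad, forces in N, time in s.
With the tool pointing down it reaches from about 275 to 750 mm from the base axis. Payload 10.2 kg.
Tool frame: the origin (TCP) lies at the very end of the fingers, on their centre line; the grasp point (between the pads) lies 19 mm behind it; z points along the fingers, y is the line along which they close (so a half turn about z gives the same grasp; the last joint's range is limited). The gripper opens to 85 mm and grips with 20 to 120 N. Pads are 22 mm wide; open, the fingers measure 114 mm over their backs; the gripper's body (76 mm by 85 mm) begins 54 mm behind the grasp point. The pads swing forward as they close: fully open they stand 13 mm farther back than shut.
Start: joints at [1.013, 0.313, 1.498, -0, 1.331, -0.223], TCP at [172.517, 495.852, 231.294] pointing down, gripper open.
Joint ranges: [-2.94, 2.94], [-0.97, 2.17], [0.19, 2.56], [-1.23, 4.37], [0.02, 3.11], [-2.88, 2.88]. Speed limits (rad/s): [2.39, 2.39, 3.01, 3.14, 3.14, 3.14].

## Interface

Orientations are given as a unit quaternion [w, x, y, z].
In Python, from rig import ctrl gives the robot as it stands.
- The arm moves only by the shell command python3 -m inch 'ROWS' [OPENING] [FORCE]. ROWS is text: rows parted by semicolons, each of 6 numbers parted by spaces: the shift along the tool's x, y, z in mm, then the turn, a rotation vector about the tool's x, y, z in units of 6 degrees (1.0 is 6 degrees). A call has exactly 10 rows; each row shifts and turns the commanded pose from where the row before left it, along the tool's axes as they then stand; what a row does not reach is not made up. A row lasts 1/12 s, in which the tool goes at most 41.7 mm and 7.16 degrees, less where a joint would pass 70% of its speed; a pose out of reach is approached as far as the arm can. A call with a gripper value outside its range is refused whole. OPENING is the opening, from 0 (shut) to 1 (fully open), set as the call begins (- or left out, the last holds). The fingers move at their own pace and stop on an object; FORCE is the grip in N (left out, the last holds). Time passes only in rows, so rows that do not move let the fingers close, or fill a call up. It gives the time, the measured TCP pose, the force, the opening and the grip force at its end, in the units of the state.
- ctrl.sense(): the state, without advancing time (a new reading comes with each control period).
- ctrl.capture(name): name is "side" or "top" or "wrist"; returns a dict with "image" (400x640x3 uint8, red, green, blue), "intrinsics" (3x3 intrinsics, pixels), "rvec" (rotation vector, rad) and "tvec" (3), from world to camera coordinates, as OpenCV has them. Camera axes: x right, y down, z forward; pixel columns grow to the right and rows downward; lengths in mm; the calibration is good to about 2 mm. The wrist camera is an equidistant fisheye: a pixel r from the principal point sees the ray r / f radians off the axis. A picture is of the moment at which its call begins. There is no depth.
- ctrl.finish_job(): hands the job in; it is judged then, once.
The state is a dict: "time_s": time; "joints": joint angles; "dq": joint speeds; "tau": joint torques, N m; "eef_pos": TCP position; "ee_rot": TCP orientation; "force": force on the tool from outside, world axes, zero at the start; "wrist_torque": the same for the moment, N m; "grip_width": opening from 0.0 (shut) to 1.0 (fully open); "grip_force": force on a finger pad.
Only numpy, scipy, OpenCV 4.12 (cv2) and the standard library are available. Lean on these libraries where they do the work, as an engineer would, in place of code of your own. Each camera call takes 0.05 s, during which the arm holds its last target. There are 200 camera calls.

## Task

Racks of several analysers got mixed in the washer; they look alike from above, but only the right running foot fits this analyser's lane. Take the two racks on the green mat one after the other and slide each one's foot gently along the lane gauge: the right foot enters between the green (go) rails and stops at the red (no-go) ones, one that is too wide stops at the mouth, one that is too narrow runs on in between the red rails; stand a right rack upright in the yellow tray, any other in the red tray, before you take the next. Do not force the gauge, and leave the two spare racks on the grey mat and the other things on the bench alone.

Things in the scene. Friction and masses are not known exactly. Their poses are not given: they have to be found in the camera images.
- rack_1_centre (a point): blue sample rack, looks like the other three: 110 mm long, 29 wide, 75 high, 0.09 to 0.18 kg. Point: its centre, 37.5 above the underside; x along its length (either end may lead), z up. Its lowest 18 is a dark running foot of the same length, centred, hidden from above, 15 to 28 wide: that width differs and is not known beforehand. Grip the upper half across the 29, fingers clear of the gauge's rails
- rack_2_centre (a point): blue sample rack, looks like the other three: 110 mm long, 29 wide, 75 high, 0.09 to 0.18 kg. Point: its centre, 37.5 above the underside; x along its length (either end may lead), z up. Its lowest 18 is a dark running foot of the same length, centred, hidden from above, 15 to 28 wide: that width differs and is not known beforehand. Grip the upper half across the 29, fingers clear of the gauge's rails
- rack_3_centre (a point): blue sample rack, looks like the other three: 110 mm long, 29 wide, 75 high, 0.09 to 0.18 kg. Point: its centre, 37.5 above the underside; x along its length (either end may lead), z up. Its lowest 18 is a dark running foot of the same length, centred, hidden from above, 15 to 28 wide: that width differs and is not known beforehand. Grip the upper half across the 29, fingers clear of the gauge's rails
- rack_4_centre (a point): blue sample rack, looks like the other three: 110 mm long, 29 wide, 75 high, 0.09 to 0.18 kg. Point: its centre, 37.5 above the underside; x along its length (either end may lead), z up. Its lowest 18 is a dark running foot of the same length, centred, hidden from above, 15 to 28 wide: that width differs and is not known beforehand. Grip the upper half across the 29, fingers clear of the gauge's rails
- lane_gauge_mouth (a point): fixed lane gauge: point on the channel's centre line, on the bed's top face (8 mm above the bench), where the green rails begin; x runs along the channel inwards (away from the robot), z up. Green (go) rails x = 0 to 45, 25.2 apart; red (no-go) rails x = 45 to 90, 20 apart. Rails are 12 high; run the foot 1 to 5 above the bed. In front: a tapered lead-in 12 long, opening to 39, then 31 of bare bed
- lane_gauge_step (a point): lane gauge: point on the channel's centre line, on the bed, 45 mm past the mouth, where the red rails begin with a square step. The right foot is 22 wide and stops here (rack centre then 10 before the mouth point); one that is too wide is over 27 and stops at the mouth; one too narrow is under 17 and runs on. Same axes. Bed 140 x 90, ends 52 past this point; 20 past it is far enough
- lane_gauge_rails: the gauge's steel rails with their green and red tops; origin at the centre of the bed's underside, axes as at the mouth. The right foot has 1.6 mm play on either side between the green rails, so a right rack that is off line can catch in the lead-in like one that is too wide: draw it back, shift it a millimetre or two away from the rail that pushes back, and try again before you judge
- check_mat: green mat, 130 x 140 x 3 mm, fixed; origin at the centre of its underside. The two racks to be checked stand on it side by side, about 70 mm apart, both lengthwise roughly along x of the world
- spare_mat: grey mat, 130 x 140 x 3 mm, fixed, in the middle; origin at the centre of its underside. The two spare racks on it are not part of the job. A tall analyser stands close behind it (front about 75 mm behind this point, 0.3 m high) and others along the back of the bench: draw the gripper back towards the robot before swinging across
- loader_tray: yellow shallow tray for racks with the right foot, 140 x 140 mm, 16 high outside, walls and floor 4, fixed; origin at the centre of its underside. Room for two racks side by side (centres 33 mm either side of the middle along y, lengthwise along x)
- reject_tray: red shallow tray for racks with a wrong foot, same size as the yellow one; origin at the centre of its underside. Room for two racks side by side
- lancet_box: teal box of lancets, 44 x 80 x 50 mm, bystander; origin at the centre of its underside
- dropper_bottle: small white dropper bottle, 24 mm across, 56 mm high, bystander; origin at the centre of its underside

How it is judged:
By the outcome, as a careful person would: the job done as asked, in the order asked, and still so for the second after the job is handed in, with the robot touching nothing.
It also fails if it takes over 72 s, if anything falls off the work surface, if the arm or the gripper's body presses on something with over 40 N, if the wrist force passes 120 N, or if a joint passes its speed limit or range.

## Working session

There is one attempt and no reset: what is moved stays moved. The work goes in short steps, Python scripts to look and compute and a shell command to move; the robot and the scene stay as the last step left them, time stands still between calls to the robot, and variables do not carry over. Pictures are saved under pics/ and viewed, at most 11 in all, crops included, and the job is handed in when it is done.

```bash
ls; mkdir -p pics; python3 - <<'E'
from rig import ctrl
import cv2,pickle
s=ctrl.sense(); print({k:s[k] for k in('time_s','eef_pos','ee_rot','grip_width','force')})
d={n:ctrl.capture(n) for n in('top','side','wrist')}
pickle.dump(d,open('d0.pkl','wb'))
for n in d: cv2.imwrite(f'pics/{n}0.png',d[n]['image'][...,::-1]); print(n,d[n]['intrinsics'],d[n]['rvec'],d[n]['tvec'])
E
```

```text
pics
{'time_s': 0.0, 'eef_pos': array([172.40306471, 495.61189357, 230.72972656]), 'ee_rot': array([-2.40834422e-04,  1.66636062e-01,  9.86018259e-01, -5.98309741e-04]), 'grip_width': 1.0007809990003709, 'force': array([ 0.6479585 , -0.19012064,  0.19691378])}
top [[410.15164598   0.         321.46683621]
 [  0.         410.15164598 201.14739731]
 [  0.           0.           1.        ]] [ 2.18828386 -2.15656202  0.1396956 ] [ -34.98738017  509.4398989  1202.62725574]
side [[378.96975746   0.         317.44194854]
 [  0.         378.96975746 196.85942425]
 [  0.           0.           1.        ]] [ 1.99358432 -0.2842209   0.20576926] [-478.70495714  110.08311763  994.34294568]
wrist [[309.70691629   0.         315.51837306]
 [  0.         309.70691629 196.91673076]
 [  0.           0.           1.        ]] [-2.33810119 -1.66206672 -0.26502733] [-524.43682674  -41.12328255  380.86118393]
```

View pics/top0.png

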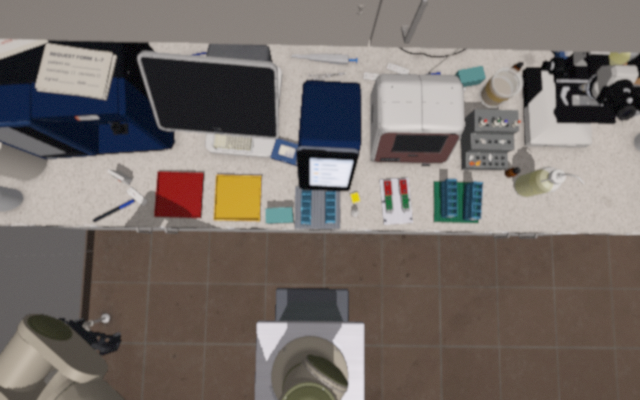

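View pics/side0.png

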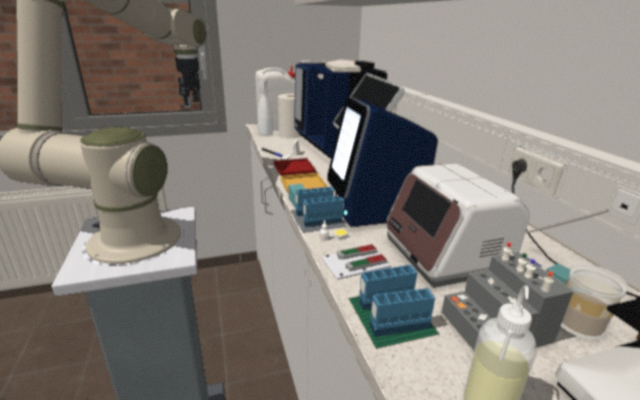

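View pics/wrist0.png

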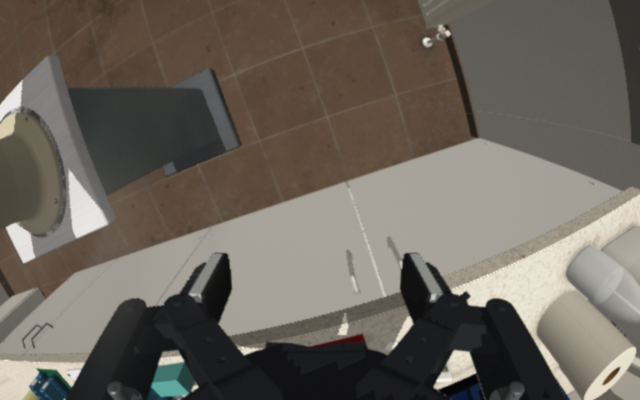

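The top view shows the red tray (180,194), yellow tray (239,197), spare mat (317,207), gauge (396,199; red rails at the back) and green mat with racks at (449,199) and (474,200). The side view confirms this layout. The wrist camera currently sees mostly floor and the bench edge.

```bash
cat > h.py <<'E'
import numpy as np,cv2,pickle
from rig import ctrl
def ray(c,px,fish=False):
    R=cv2.Rodrigues(np.array(c['rvec'],float))[0]; K=np.array(c['intrinsics']); t=np.array(c['tvec'],float).ravel()
    px=np.atleast_2d(np.asarray(px,float)); d=(px-K[:2,2])/[K[0,0],K[1,1]]
    if fish:
        r=np.linalg.norm(d,axis=1)+1e-9
        v=np.c_[d/r[:,None]*np.sin(r)[:,None],np.cos(r)]
    else: v=np.c_[d,np.ones(len(d))]
    return -R.T@t, v@R
def cast(c,px,z,fish=False):
    o,v=ray(c,px,fish); return o+v*((z-o[2])/v[:,2])[:,None]
def blobs(c,lo,hi,z,fish=False,amin=20,roi=None):
    m=cv2.inRange(cv2.cvtColor(c['image'],cv2.COLOR_RGB2HSV),lo,hi)
    if roi: 
        k=np.zeros_like(m);k[roi[1]:roi[3],roi[0]:roi[2]]=255;m&=k
    out=[]
    for q in cv2.findContours(m,cv2.RETR_EXTERNAL,cv2.CHAIN_APPROX_NONE)[0]:
        if cv2.contourArea(q)<amin: continue
        w=cast(c,q[:,0,:],z,fish)[:,:2].astype(np.float32); r=cv2.minAreaRect(w)
        M=cv2.moments(q); out.append(((M['m10']/M['m00'],M['m01']/M['m00']),r))
    for p,r in out: print('px %.0f %.0f'%p,'c %.1f %.1f size %.0f %.0f ang %.1f'%(*r[0],*r[1],r[2]))
    return out
E
python3 - <<'E'
from h import *
c=pickle.load(open('d0.pkl','rb'))['top']; roi=(90,150,500,232)
for n,lo,hi,z in(('red',(0,120,80),(8,255,255),16),('yel',(18,140,120),(30,255,255),16),('green',(60,100,30),(85,255,140),20),('blue',(97,90,50),(112,255,255),75),('teal',(85,80,80),(96,255,255),50)):
    print(n); blobs(c,lo,hi,z,roi=roi)
h=cv2.cvtColor(c['image'],cv2.COLOR_RGB2HSV)
for x,y in((449,185),(474,190),(438,215),(280,214),(389,202),(239,197),(310,200),(397,210)): print(x,y,h[y,x])
cv2.imwrite('pics/crop.png',cv2.resize(c['image'][165:235,260:500,::-1],None,fx=3.3,fy=3.3,interpolation=2))
E
```

```text
red
px 402 187 c 558.9 -276.5 size 38 17 ang 7.7
px 388 188 c 556.4 -228.8 size 15 40 ang 89.7
px 179 194 c 526.3 403.1 size 138 137 ang 89.1
yel
px 355 197 c 525.1 -128.9 size 24 21 ang 14.3
px 237 197 c 519.4 226.5 size 135 135 ang 89.4
green
px 388 203 c 510.2 -230.3 size 34 14 ang 6.8
px 405 200 c 515.3 -281.2 size 12 31 ang 89.5
px 449 203 c 515.4 -435.0 size 125 118 ang 89.0
blue
px 330 206 c 491.2 -50.2 size 93 26 ang 0.6
px 306 207 c 488.7 19.1 size 96 26 ang 1.0
px 472 200 c 514.6 -465.6 size 48 109 ang 85.5
px 448 198 c 520.0 -396.6 size 105 44 ang 1.3
px 283 157 c 634.2 84.8 size 72 32 ang 81.9
px 111 151 c 641.8 569.9 size 6 101 ang 1.0
teal
px 279 215 c 464.8 96.8 size 34 71 ang 4.7
px 456 201 c 519.7 -427.8 size 12 102 ang 83.7
449 185 [100 141 116]
474 190 [100 138 133]
438 215 [ 78 164 101]
280 214 [ 90  82 158]
389 202 [ 71 182 109]
239 197 [ 22 192 201]
310 200 [101 111 122]
397 210 [150   5 208]
```

View pics/crop.png

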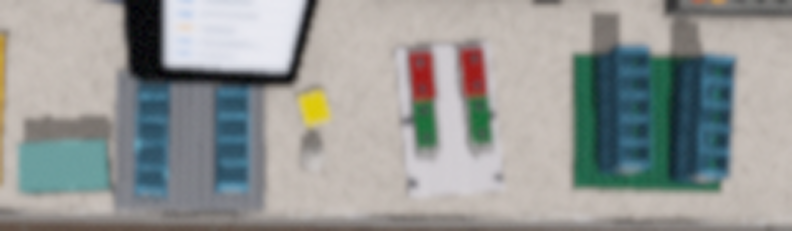

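```bash
python3 -m inch '0 0 0 0 0 -.8;0 0 0 0 0 -.8;0 0 0 0 0 -.8;0 0 0 0 0 -.8;-10 -40 0 0 0 0;-10 -40 0 0 0 0;-10 -40 0 0 0 0;-10 -40 0 0 0 0;-10 -40 0 0 0 0;-10 -40 0 0 0 0' 
python3 -m inch '-10 -40 0 0 0 0;-10 -40 0 0 0 0;-10 -40 0 0 0 0;-10 -40 0 0 0 0;-10 -40 0 0 0 0;-10 -40 0 0 0 0;-10 -40 0 0 0 0;-10 -40 0 0 0 0;-10 -40 0 0 0 0;-10 -40 0 0 0 0' 
python3 - <<'E'
from h import *
from scipy.spatial.transform import Rotation as Ro
c=pickle.load(open('d0.pkl','rb'))['wrist']
q=[-2.4e-4,.166636,.986018,-5.98e-4]; R=Ro.from_quat(q[1:]+q[:1]).as_matrix(); p=np.array([172.4,495.6,230.7])
Rc=cv2.Rodrigues(c['rvec'])[0]; o=-Rc.T@c['tvec']
print('cam in tool',R.T@(o-p),'axes rows x,y,z\n',Rc@R)
s=ctrl.sense();print(s['eef_pos'],s['ee_rot'],s['joints'])
E
```

```text
time_s: 0.98
eef_pos: [232.2, 254.2, 231.1]
ee_rot: [0.0, -0.001, 1.0, -0.0]
force: [1.5, 0.2, 0.0]
grip_width: 1.002
grip_force: 0.0
time_s: 1.82
eef_pos: [331.3, -139.8, 231.3]
ee_rot: [0.0, 0.0, 1.0, -0.0]
force: [1.2, 1.4, 0.6]
grip_width: 0.998
grip_force: 0.0
cam in tool [  80.21649677    0.26955162 -142.82021366] axes rows x,y,z
 [[-3.13677643e-04  9.99999735e-01  6.57521694e-04]
 [-9.49480014e-01 -9.14822941e-05 -3.13827490e-01]
 [-3.13827347e-01 -7.22744375e-04  9.49479791e-01]]
[ 331.27324097 -139.82431765  231.30686138] [ 1.59056822e-04  3.90066843e-04  9.99999907e-01 -8.91478888e-05] [-7.28816868e-01 -6.59950617e-02  1.93112303e+00  8.22650074e-05
  1.27610861e+00 -2.29885694e+00]
```

```bash
python3 -m inch '-12 -37 0 0 0 0;-12 -37 0 0 0 0;-12 -37 0 0 0 0;-12 -37 0 0 0 0;-12 -37 0 0 0 0;-12 -37 0 0 0 0;-6 -8 0 0 0 0;0 0 0 0 0 0;0 0 0 0 0 0;0 0 0 0 0 0' .6 40
python3 - <<'E'
from h import *
c=ctrl.capture('wrist'); pickle.dump(c,open('w1.pkl','wb')); cv2.imwrite('pics/w1.png',c['image'][...,::-1])
E
```

```text
time_s: 2.65
eef_pos: [409.4, -366.5, 231.3]
ee_rot: [-0.0, -0.0, 1.0, 0.0]
force: [-0.5, 0.6, -0.2]
grip_width: 0.602
grip_force: 0.0
```

View pics/w1.png

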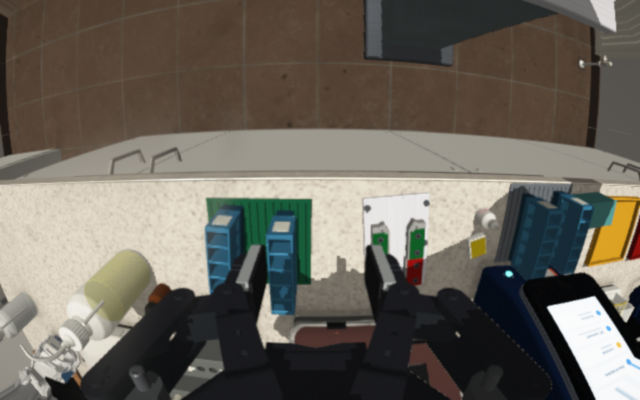

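The wrist image shows the racks at about (222,245) and (282,260) and the gauge at (395,235), partly hidden behind a finger. I'll centre on the gauge and then on each rack so they appear between the fingers.

```bash
python3 -m inch '4 37 0 0 0 0;4 37 0 0 0 0;4 37 0 0 0 0;0 0 0 0 0 0;0 0 0 0 0 0;0 0 0 0 0 0;0 0 0 0 0 0;0 0 0 0 0 0;0 0 0 0 0 0;0 0 0 0 0 0' 1
python3 -c "
from h import *
c=ctrl.capture('wrist'); pickle.dump(c,open('w2.pkl','wb')); cv2.imwrite('pics/w2.png',cv2.resize(c['image'][160:360,200:440,::-1],None,fx=3,fy=3))"
python3 -m inch '0 -38 0 0 0 0;0 -38 0 0 0 0;0 -38 0 0 0 0;0 -27 0 0 0 0;0 0 0 0 0 0;0 0 0 0 0 0;0 0 0 0 0 0;0 0 0 0 0 0;0 0 0 0 0 0;0 0 0 0 0 0' .6
python3 -c "
from h import *
c=ctrl.capture('wrist'); pickle.dump(c,open('w3.pkl','wb')); cv2.imwrite('pics/w3.png',cv2.resize(c['image'][160:360,200:440,::-1],None,fx=3,fy=3))"
```

```text
time_s: 3.53
eef_pos: [397.5, -256.9, 231.1]
ee_rot: [-0.0, 0.0, 1.0, 0.0]
force: [0.2, -0.3, 0.3]
grip_width: 0.998
grip_force: 0.0
time_s: 4.42
eef_pos: [397.9, -396.8, 231.7]
ee_rot: [0.0, -0.001, 1.0, -0.0]
force: [-1.0, -0.3, -0.6]
grip_width: 0.598
grip_force: 0.0
```

View pics/w2.png

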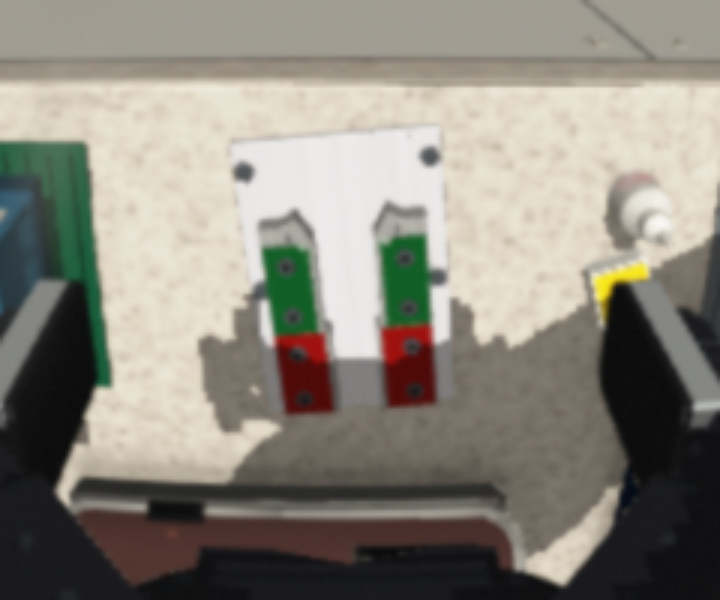

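View pics/w3.png

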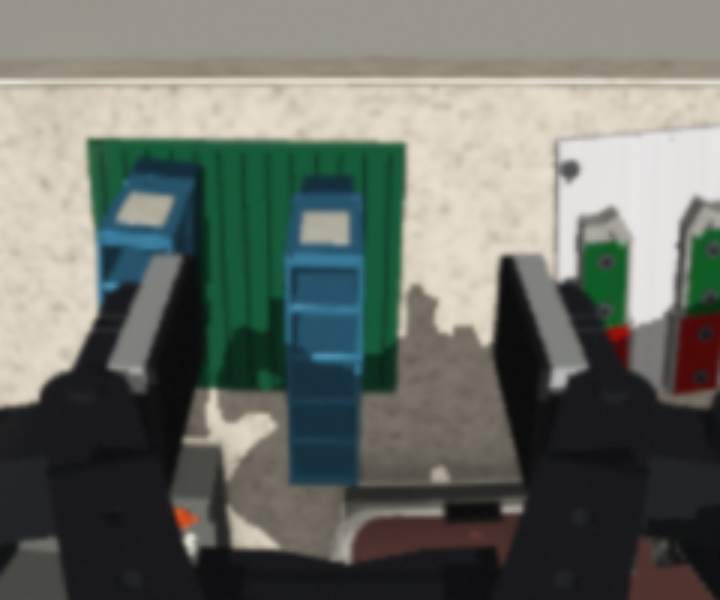

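w2 shows the gauge between the fingers. In the crop, the green rails start at (289,242) and (403,236), and the red step is at (298,334) and (408,326); it is tilted a few degrees. w3 shows the near rack from the front edge of its top at (325,258) to its far end at (325,484), with the sides at 287–363.

```bash
python3 - <<'E'
from h import *
f=lambda p:(np.array(p,float)+.5)/3-.5+[200,160]
c=pickle.load(open('w2.pkl','rb'))
print('green');blobs(c,(50,90,40),(85,255,255),20,True,30,(280,230,345,300))
print('red');blobs(c,(0,150,60),(8,255,255),20,True,30,(280,260,350,300))
np.set_printoptions(precision=1,suppress=True)
print('rails in L,R start; L,R step; L,R end\n',cast(c,f([(312,242),(381,236),(320,333),(383,326),(333,410),(387,404)]),20,True))
print('outer L,R start, step\n',cast(c,f([(263,246),(427,235),(274,337),(431,324)]),20,True))
print('bed corners\n',cast(c,f([(231,142),(441,124),(272,413),(455,400)]),8,True))
c=pickle.load(open('w3.pkl','rb'))
print('rack top: near L,R, far L,R\n',cast(c,f([(287,262),(363,262),(290,484),(358,484)]),78,True))
print('foot front lo L R\n',cast(c,f([(304,178),(352,178)]),3,True))
print('rack2 near L,R\n',cast(c,f([(99,240),(178,240)]),78,True))
E
```

```text
green
px 296 256 c 515.8 -282.4 size 43 19 ang 5.2
px 335 253 c 511.2 -231.4 size 42 20 ang 4.7
red
px 301 284 c 560.1 -276.9 size 43 21 ang 5.6
px 336 281 c 555.8 -229.5 size 43 21 ang 5.3
rails in L,R start; L,R step; L,R end
 [[ 492.2 -272.2   20. ]
 [ 489.4 -243.    20. ]
 [ 537.7 -269.4   20. ]
 [ 534.1 -241.5   20. ]
 [ 580.7 -264.    20. ]
 [ 577.3 -238.9   20. ]]
outer L,R start, step
 [[ 494.3 -293.1   20. ]
 [ 489.1 -223.5   20. ]
 [ 540.  -290.    20. ]
 [ 533.3 -220.2   20. ]]
bed corners
 [[ 451.5 -306.3    8. ]
 [ 443.5 -218.1    8. ]
 [ 591.9 -293.8    8. ]
 [ 584.3 -205.5    8. ]]
rack top: near L,R, far L,R
 [[ 472.4 -418.7   78. ]
 [ 472.3 -391.5   78. ]
 [ 577.8 -420.7   78. ]
 [ 577.5 -392.6   78. ]]
foot front lo L R
 [[ 470.6 -415.9    3. ]
 [ 470.5 -395.2    3. ]]
rack2 near L,R
 [[ 464.8 -487.4   78. ]
 [ 464.1 -457.8   78. ]]
```

```bash
python3 -m inch '-32 -2.3 18 0 0 0;-32 -2.3 18 0 0 0;-32 -2.3 18 0 0 0;-31.5 -2.3 18 0 0 0;0 0 28 0 0 0;0 0 28 0 0 0;0 0 28 0 0 0;0 0 28 0 0 0;0 0 0 0 0 0;0 0 0 0 0 0' .6 40
python3 -m inch '0 0 0 0 0 0;0 0 0 0 0 0;0 0 0 0 0 0;0 0 0 0 0 0;0 0 0 0 0 0;0 0 0 0 0 0;0 0 0 0 0 0;0 0 0 0 0 0;0 0 0 0 0 0;0 0 0 0 0 0' .2 40
```

```text
time_s: 5.3
eef_pos: [524.9, -406.2, 47.0]
ee_rot: [-0.001, -0.0, 1.0, 0.001]
force: [0.0, 0.1, -0.1]
grip_width: 0.598
grip_force: 0.0
time_s: 6.13
eef_pos: [525.9, -407.5, 49.9]
ee_rot: [0.001, -0.0, 1.0, -0.002]
force: [-0.9, -0.0, 7.9]
grip_width: 0.335
grip_force: 40.9
```

```bash
python3 -m inch '0 0 -20 0 0 0;0 0 -30 0 0 0;10 0 -10 0 0 0;19 28 0 0 0 0;19 28 0 0 0 0;19 28 0 0 0 0;19 28 0 0 0 0;18 28 0 0 0 0;9.5 0 0 0 0 -.43;0 0 0 0 0 -.43' .2 40
python3 -m inch '0 0 0 0 0 0;0 0 0 0 0 0;0 0 0 0 0 0;0 0 0 0 0 0;0 0 0 0 0 0;0 0 0 0 0 0;0 0 0 0 0 0;0 0 0 0 0 0;0 0 0 0 0 0;0 0 0 0 0 0'
python3 - <<'E'
from h import *
s=ctrl.sense(); print(s['eef_pos'],s['ee_rot'],s['force'])
for n in('wrist','side'):
    c=ctrl.capture(n); pickle.dump(c,open(f'{n}4.pkl','wb'))
    if n=='wrist': a=c['image'][160:360,200:440]
    else: a=c['image'][180:330,250:430]
    cv2.imwrite(f'pics/{n}4.png',a[...,::-1])
a=cv2.resize(cv2.imread('pics/wrist4.png'),(480,400));b=cv2.resize(cv2.imread('pics/side4.png'),(300,250))
b=cv2.copyMakeBorder(b,0,150,0,0,0);cv2.imwrite('pics/both4.png',np.hstack([a,b]))
E
```

```text
time_s: 6.97
eef_pos: [410.4, -265.5, 108.4]
ee_rot: [0.0, -0.047, 0.999, -0.0]
force: [0.5, -0.6, -1.1]
grip_width: 0.331
grip_force: 40.1
time_s: 7.8
eef_pos: [411.6, -266.7, 107.3]
ee_rot: [-0.0, -0.045, 0.999, -0.0]
force: [-0.5, -0.0, -0.4]
grip_width: 0.33
grip_force: 40.1
[ 411.56963656 -266.68685713  107.30837433] [-1.21142909e-05 -4.51255540e-02  9.98981323e-01 -9.92627436e-07] [-0.54370587 -0.03386698 -0.44061198]
```

View pics/both4.png

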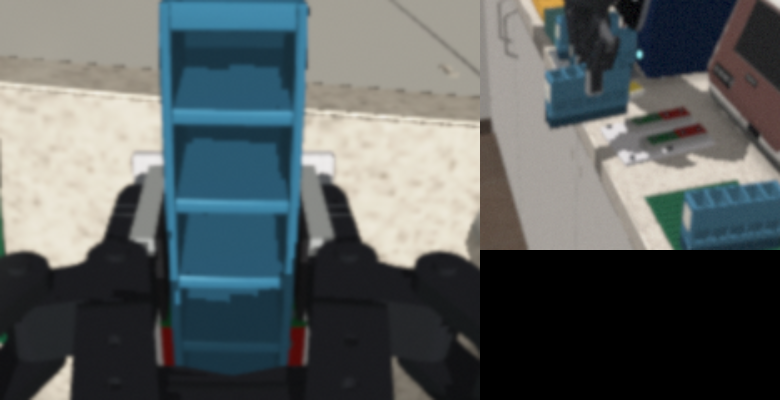

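The rack is held straight in the fingers in front of the gauge, with the red rails visible under it at about (165,345) and (298,345). Next I'll lower it and creep it into the lead-in.

```bash
python3 -m inch '0 0 15 0 0 0;0 0 20 0 0 0;0 0 10 0 0 0;0 0 5 0 0 0;0 0 0 0 0 0;-4 0 0 0 0 0;-4 0 0 0 0 0;-4 0 0 0 0 0;-4 0 0 0 0 0;0 0 0 0 0 0'
python3 -m inch '-1 0 0 0 0 0;-1 0 0 0 0 0;-1 0 0 0 0 0;-1 0 0 0 0 0;-1 0 0 0 0 0;-1 0 0 0 0 0;-1 0 0 0 0 0;0 0 0 0 0 0;0 0 0 0 0 0;0 0 0 0 0 0'
cat > st.py <<'E'
from h import *
a=np.radians(5.15);m=np.array([491.2,-258.6]);u=np.array([np.cos(a),np.sin(a)]);n=np.array([-u[1],u[0]])
s=ctrl.sense();p=s['eef_pos'];d=p[:2]-m
print('s %.1f lat %.1f z %.1f'%(d@u,d@n,p[2]),'Fs %.1f Fl %.1f Fz %.1f'%(s['force'][:2]@u,s['force'][:2]@n,s['force'][2]),'torque',np.round(s['wrist_torque'],2),'t %.1f'%s['time_s'])
E
python3 st.py
```

```text
time_s: 8.73
eef_pos: [428.4, -265.3, 57.7]
ee_rot: [0.0, -0.045, 0.999, -0.0]
force: [-0.4, 0.3, -1.4]
grip_width: 0.331
grip_force: 40.2
time_s: 9.57
eef_pos: [434.4, -264.6, 57.3]
ee_rot: [-0.0, -0.045, 0.999, 0.0]
force: [-0.1, 0.9, -1.7]
grip_width: 0.333
grip_force: 40.2
s -57.1 lat -0.9 z 57.3 Fs -0.0 Fl 0.9 Fz -1.7 torque [-0.01 -0.05 -0.03] t 9.6
```

```bash
python3 -m inch '-1 .3 0 0 0 0;-1 .3 0 0 0 0;-1 0 0 0 0 0;-1 0 0 0 0 0;-1 0 0 0 0 0;0 0 0 0 0 0;0 0 0 0 0 0;0 0 0 0 0 0;0 0 0 0 0 0;0 0 0 0 0 0'; python3 st.py
```

```text
time_s: 10.4
eef_pos: [439.4, -263.6, 57.3]
ee_rot: [-0.0, -0.045, 0.999, 0.0]
force: [0.1, -1.0, -0.3]
grip_width: 0.337
grip_force: 40.2
s -52.1 lat -0.3 z 57.3 Fs 0.0 Fl -1.0 Fz -0.3 torque [-0.01  0.04 -0.03] t 10.4
```

```bash
python3 -m inch '-1 0 0 0 0 0;-1 0 0 0 0 0;-1 0 0 0 0 0;-1 0 0 0 0 0;-1 0 0 0 0 0;-1 0 0 0 0 0;0 0 0 0 0 0;0 0 0 0 0 0;0 0 0 0 0 0;0 0 0 0 0 0'; python3 st.py
```

```text
time_s: 11.23
eef_pos: [445.4, -263.0, 57.3]
ee_rot: [-0.0, -0.045, 0.999, -0.0]
force: [-0.6, 0.1, -0.0]
grip_width: 0.331
grip_force: 40.2
s -46.1 lat -0.3 z 57.3 Fs -0.5 Fl 0.2 Fz -0.0 torque [0.01 0.02 0.04] t 11.2
```

```bash
python3 -m inch '-3 0 0 0 0 0;-3 0 0 0 0 0;-3 0 0 0 0 0;-3 0 0 0 0 0;-3 0 0 0 0 0;-3 0 0 0 0 0;-3 0 0 0 0 0;-3 0 0 0 0 0;-3 0 0 0 0 0;0 0 0 0 0 0'; python3 st.py
python3 -m inch '-1 0 0 0 0 0;-1 0 0 0 0 0;-1 0 0 0 0 0;-1 0 0 0 0 0;-1 0 0 0 0 0;-1 0 0 0 0 0;-1 0 0 0 0 0;0 0 0 0 0 0;0 0 0 0 0 0;0 0 0 0 0 0'; python3 st.py
```

```text
time_s: 12.07
eef_pos: [472.8, -260.6, 57.3]
ee_rot: [0.0, -0.045, 0.999, -0.0]
force: [0.1, -0.1, -0.8]
grip_width: 0.333
grip_force: 40.2
s -18.5 lat -0.3 z 57.3 Fs 0.1 Fl -0.1 Fz -0.8 torque [-0.01 -0.01 -0.03] t 12.1
time_s: 12.9
eef_pos: [479.2, -259.9, 57.3]
ee_rot: [-0.0, -0.045, 0.999, 0.0]
force: [0.8, 0.4, -0.6]
grip_width: 0.334
grip_force: 40.2
s -12.1 lat -0.2 z 57.3 Fs 0.9 Fl 0.3 Fz -0.6 torque [-0.03  0.03  0.  ] t 12.9
```

```bash
python3 -m inch '-1 0 0 0 0 0;-1 0 0 0 0 0;-1 0 0 0 0 0;-1 0 0 0 0 0;-.5 0 0 0 0 0;0 0 0 0 0 0;0 0 0 0 0 0;0 0 0 0 0 0;0 0 0 0 0 0;0 0 0 0 0 0'; python3 st.py
```

```text
time_s: 13.73
eef_pos: [483.5, -259.5, 57.3]
ee_rot: [-0.0, -0.045, 0.999, 0.0]
force: [-3.4, -0.2, 0.5]
grip_width: 0.334
grip_force: 40.4
s -7.7 lat -0.2 z 57.3 Fs -3.4 Fl 0.1 Fz 0.5 torque [-0.1   0.65 -0.02] t 13.7
```

```bash
python3 -m inch '-.5 0 0 0 0 0;-.5 0 0 0 0 0;-.5 0 0 0 0 0;0 0 0 0 0 0;0 0 0 0 0 0;0 0 0 0 0 0;0 0 0 0 0 0;0 0 0 0 0 0;0 0 0 0 0 0;0 0 0 0 0 0'; python3 st.py
```

```text
time_s: 14.57
eef_pos: [484.1, -259.5, 57.4]
ee_rot: [-0.001, -0.045, 0.999, 0.0]
force: [-9.9, -1.4, 5.2]
grip_width: 0.333
grip_force: 41.0
s -7.1 lat -0.2 z 57.4 Fs -10.0 Fl -0.5 Fz 5.2 torque [-0.16  1.86  0.07] t 14.6
```

Firm stop with about 10 N at the red step, having entered the green rails freely. With the foot seen about 21 mm wide, this is a right rack, so it goes to the yellow tray.

```bash
python3 -m inch '4 0 0 0 0 0;4 0 -10 0 0 0;10 0 -30 0 0 0;20 0 -35 0 0 0;25 0 0 0 0 .43;22 0 0 0 0 .43;25 0 0 0 0 0;0 30 0 0 0 0;0 40 0 0 0 0;0 40 0 0 0 0'; 
python3 -m inch '0 40 0 0 0 0;0 40 0 0 0 0;0 40 0 0 0 0;0 40 0 0 0 0;0 40 0 0 0 0;0 40 0 0 0 0;0 40 0 0 0 0;0 40 0 0 0 0;0 40 0 0 0 0;0 30 0 0 0 0' 
python3 -m inch '0 15 0 0 0 0;0 0 0 0 0 0;0 0 0 0 0 0;0 0 0 0 0 0;0 0 0 0 0 0;0 0 0 0 0 0;0 0 0 0 0 0;0 0 0 0 0 0;0 0 0 0 0 0;0 0 0 0 0 0' 
python3 - <<'E'
from h import *
c=ctrl.capture('wrist'); pickle.dump(c,open('w5.pkl','wb'))
print('yellow rim z16');blobs(c,(18,120,80),(30,255,255),16,True,100)
cv2.imwrite('pics/w5.png',cv2.resize(c['image'][160:400,120:520,::-1],None,fx=2,fy=2))
E
```

```text
time_s: 15.4
eef_pos: [375.2, -155.4, 133.0]
ee_rot: [0.001, 0.001, 1.0, -0.0]
force: [1.2, 0.9, -0.7]
grip_width: 0.333
grip_force: 40.2
time_s: 16.23
eef_pos: [375.0, 237.0, 133.2]
ee_rot: [0.001, -0.001, 1.0, 0.001]
force: [0.7, -0.7, -1.1]
grip_width: 0.329
grip_force: 40.1
time_s: 17.07
eef_pos: [375.4, 248.8, 132.3]
ee_rot: [-0.0, -0.0, 1.0, -0.0]
force: [-0.2, 0.3, -1.9]
grip_width: 0.331
grip_force: 40.1
yellow rim z16
px 282 331 c 536.0 210.8 size 10 41 ang 89.4
px 349 331 c 533.8 286.0 size 45 11 ang 0.6
px 240 271 c 463.2 175.3 size 34 46 ang 87.7
```

View pics/w5.png

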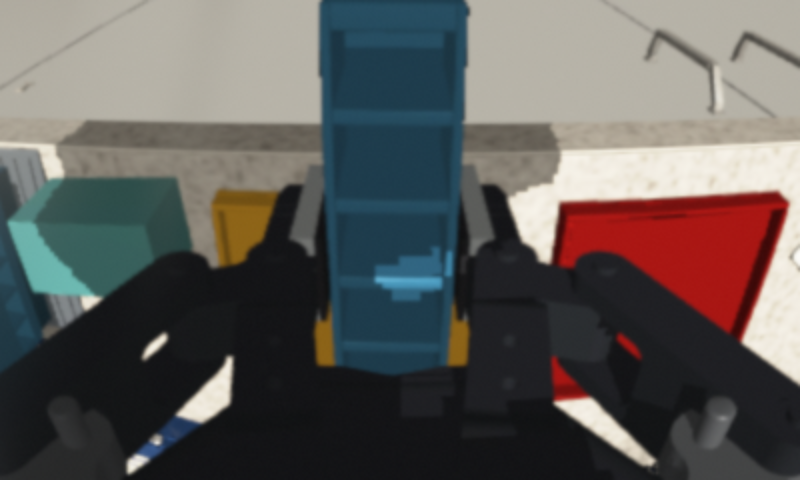

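The wrist image shows the rack held upright, the yellow tray's near-left corner at crop (213,190), the red tray's near edge from (563,203) to (788,193), and the lancet box clear to the left.

```bash
python3 - <<'E'
from h import *
c=pickle.load(open('w5.pkl','rb')); f=lambda p:np.array(p,float)/2+[120,160]
np.set_printoptions(precision=1,suppress=True)
print(cast(c,f([(213,191),(275,191),(562,203),(788,193)]),16,True))
print('lancet',cast(c,f([(60,178),(178,178)]),50,True))
E
```

```text
[[441.3 161.3  16. ]
 [440.3 192.7  16. ]
 [448.  333.1  16. ]
 [451.4 471.9  16. ]]
lancet [[419.7  97.4  50. ]
 [416.5 157.6  50. ]]
```

```bash
python3 -m inch '-29 2 0 0 0 0;-29 2 0 0 0 0;-29 2 0 0 0 0;-29 2 0 0 0 0;-28 1.5 10 0 0 0;0 0 25 0 0 0;0 0 25 0 0 0;0 0 13 0 0 0;0 0 5 0 0 0;0 0 0 0 0 0'
python3 -m inch '0 0 1 0 0 0;0 0 1 0 0 0;0 0 1 0 0 0;0 0 .5 0 0 0;0 0 0 0 0 0;0 0 0 0 0 0;0 0 0 0 0 0;0 0 0 0 0 0;0 0 0 0 0 0;0 0 0 0 0 0'
```

```text
time_s: 17.95
eef_pos: [518.8, 258.3, 53.3]
ee_rot: [-0.001, -0.0, 1.0, -0.0]
force: [-0.3, 0.1, -0.4]
grip_width: 0.331
grip_force: 40.2
time_s: 18.78
eef_pos: [519.4, 258.5, 51.0]
ee_rot: [0.0, -0.0, 1.0, 0.0]
force: [-0.5, 0.2, 0.8]
grip_width: 0.332
grip_force: 40.4
```

```bash
python3 -m inch '0 0 .5 0 0 0;0 0 .5 0 0 0;0 0 0 0 0 0;0 0 0 0 0 0;0 0 0 0 0 0;0 0 0 0 0 0;0 0 0 0 0 0;0 0 -10 0 0 0;0 0 -40 0 0 0;0 0 -40 0 0 0' .6
python3 -m inch '15 -10 -30 0 0 0;30 -20 -20 0 0 0;30 -20 -20 0 0 0;30 -20 -20 0 0 0;20 -35 0 0 0 0;10 -40 0 0 0 0;0 -40 0 0 0 0;0 -40 0 0 0 0;0 -40 0 0 0 0;0 -40 0 0 0 0' 
python3 -m inch '0 -40 0 0 0 0;0 -40 0 0 0 0;0 -40 0 0 0 0;0 -40 0 0 0 0;0 -40 0 0 0 0;0 -40 0 0 0 0;0 -40 0 0 0 0;0 -40 0 0 0 0;0 -40 0 0 0 0;0 -40 0 0 0 0'
python3 -m inch '-4 -15 0 0 0 0;0 0 0 0 0 0;0 0 0 0 0 0;0 0 0 0 0 0;0 0 0 0 0 0;0 0 0 0 0 0;0 0 0 0 0 0;0 0 0 0 0 0;0 0 0 0 0 0;0 0 0 0 0 0'
python3 - <<'E'
from h import *
c=ctrl.capture('wrist'); pickle.dump(c,open('w6.pkl','wb'))
a=cv2.resize(c['image'][160:360,200:440,::-1],None,fx=2,fy=2)
t=ctrl.capture('top');b=cv2.resize(t['image'][150:230,150:260,::-1],(300,218))
print('racks top cam');blobs(t,(97,90,50),(112,255,255),79,roi=(205,150,500,232))
b=cv2.copyMakeBorder(b,0,400-218,0,0,0);cv2.imwrite('pics/w6.png',np.hstack([a,b]))
E
```

```text
time_s: 19.62
eef_pos: [518.4, 258.2, 140.4]
ee_rot: [-0.002, -0.0, 1.0, -0.0]
force: [1.0, 1.5, 1.7]
grip_width: 0.602
grip_force: 0.0
time_s: 20.45
eef_pos: [383.9, -48.4, 230.9]
ee_rot: [0.001, -0.0, 1.0, -0.0]
force: [1.4, 0.4, 0.5]
grip_width: 0.601
grip_force: 0.0
time_s: 21.28
eef_pos: [384.1, -448.5, 230.6]
ee_rot: [0.0, -0.0, 1.0, -0.0]
force: [0.5, -0.3, 0.5]
grip_width: 0.604
grip_force: 0.0
time_s: 22.12
eef_pos: [388.6, -461.5, 229.9]
ee_rot: [0.0, -0.0, 1.0, -0.0]
force: [0.9, 0.4, -0.1]
grip_width: 0.599
grip_force: 0.0
racks top cam
px 330 206 c 489.4 -51.5 size 90 29 ang 0.7
px 306 207 c 489.4 18.6 size 28 98 ang 89.1
px 472 200 c 512.9 -463.6 size 46 110 ang 85.2
px 225 195 c 515.1 253.6 size 33 104 ang 89.8
px 283 157 c 633.3 84.5 size 71 32 ang 81.9
```

View pics/w6.png

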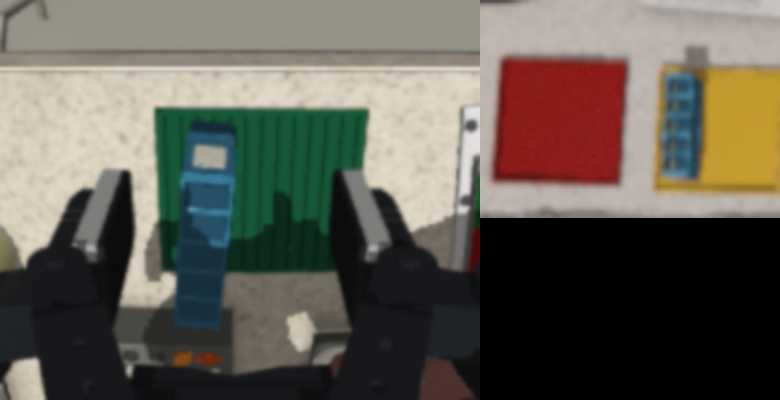

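Rack 1 stands upright in the yellow tray. Rack 2 shows its near top edge at (180–236,176), its far end at (174–220,327) and its foot front at about (190–236,124).

```bash
python3 - <<'E'
from h import *
c=pickle.load(open('w6.pkl','rb')); f=lambda p:(np.array(p,float)+.5)/2-.5+[200,160]
np.set_printoptions(precision=1,suppress=True)
print(cast(c,f([(180,176),(236,176),(174,326),(220,327)]),78,True))
print(cast(c,f([(190,123),(236,123)]),3,True))
E
```

```text
[[ 463.1 -489.3   78. ]
 [ 463.  -459.2   78. ]
 [ 570.2 -497.3   78. ]
 [ 570.5 -468.8   78. ]]
[[ 463.7 -488.6    3. ]
 [ 463.6 -458.8    3. ]]
```

```bash
python3 -m inch '-32 -4 18 0 0 0;-32 -4 18 0 0 0;-32 -4.3 18 0 0 0;-32.5 -4.3 18 0 0 .39;0 0 27 0 0 .39;0 0 27 0 0 0;0 0 28 0 0 0;0 0 28 0 0 0;0 0 0 0 0 0;0 0 0 0 0 0' .6 40
python3 -m inch '0 0 0 0 0 0;0 0 0 0 0 0;0 0 0 0 0 0;0 0 0 0 0 0;0 0 0 0 0 0;0 0 0 0 0 0;0 0 0 0 0 0;0 0 0 0 0 0;0 0 0 0 0 0;0 0 0 0 0 0' .2 40
```

```text
time_s: 23.05
eef_pos: [516.7, -477.8, 47.2]
ee_rot: [-0.001, 0.041, 0.999, 0.001]
force: [0.3, -0.4, 0.4]
grip_width: 0.598
grip_force: 0.0
time_s: 23.88
eef_pos: [517.8, -479.1, 50.6]
ee_rot: [0.001, 0.041, 0.999, -0.002]
force: [-0.9, 0.2, 7.3]
grip_width: 0.33
grip_force: 41.7
```

```bash
python3 -m inch '0 0 -20 0 0 0;0 0 -30 0 0 -.39;0 0 -10 0 0 -.39;17.6 35.5 0 0 0 0;17.6 35.5 0 0 0 0;17.6 35.5 0 0 0 0;17.6 35.5 0 0 0 0;17.6 35.5 0 0 0 0;17.6 35.5 0 0 0 0;0 0 0 0 0 -.86' .2 40
python3 -m inch '0 0 0 0 0 0;0 0 0 0 0 0;0 0 15 0 0 0;0 0 20 0 0 0;0 0 10 0 0 0;0 0 5 0 0 0;0 0 0 0 0 0;0 0 0 0 0 0;0 0 0 0 0 0;0 0 0 0 0 0'; python3 st.py
```

```text
time_s: 24.72
eef_pos: [407.9, -258.7, 107.4]
ee_rot: [-0.002, -0.046, 0.999, 0.003]
force: [-0.4, -0.6, -2.1]
grip_width: 0.33
grip_force: 40.7
time_s: 25.55
eef_pos: [411.8, -265.6, 58.6]
ee_rot: [0.001, -0.045, 0.999, -0.001]
force: [0.7, 0.4, -1.5]
grip_width: 0.332
grip_force: 40.8
s -79.7 lat 0.1 z 58.6 Fs 0.7 Fl 0.3 Fz -1.5 torque [-0.02  0.04 -0.02] t 25.6
```

```bash
python3 -m inch '-4 0 0 0 0 0;-4 0 0 0 0 0;-4 0 0 0 0 0;-4 0 0 0 0 0;-3 0 0 0 0 0;-1 0 0 0 0 0;-1 0 0 0 0 0;-1 0 0 0 0 0;0 0 0 0 0 0;0 0 0 0 0 0'; python3 st.py
python3 -m inch '-1 0 0 0 0 0;-1 0 0 0 0 0;-1 0 0 0 0 0;-.5 0 0 0 0 0;0 0 0 0 0 0;0 0 0 0 0 0;0 0 0 0 0 0;0 0 0 0 0 0;0 0 0 0 0 0;0 0 0 0 0 0'; python3 st.py
```

```text
time_s: 26.38
eef_pos: [433.2, -263.2, 57.8]
ee_rot: [-0.0, -0.045, 0.999, 0.0]
force: [0.2, 0.1, -1.4]
grip_width: 0.336
grip_force: 40.8
s -58.1 lat 0.6 z 57.8 Fs 0.2 Fl 0.0 Fz -1.4 torque [-0.02 -0.01  0.  ] t 26.4
time_s: 27.22
eef_pos: [436.1, -263.5, 57.8]
ee_rot: [-0.001, -0.045, 0.999, -0.0]
force: [-5.4, -3.6, -0.8]
grip_width: 0.33
grip_force: 40.9
s -55.3 lat 0.1 z 57.8 Fs -5.7 Fl -3.1 Fz -0.8 torque [-0.93  1.25 -0.03] t 27.2
```

Contact at the mouth, with a sideways push towards −y. I'll draw back, shift about 0.8 mm that way and try again.

```bash
python3 -m inch '-0 0 0 0 0 0;2.5 0 0 0 0 0;2.5 0 0 0 0 0;0 -.8 0 0 0 0;0 0 0 0 0 0;-1.5 0 0 0 0 0;-1.5 0 0 0 0 0;-1 0 0 0 0 0;-1 0 0 0 0 0;0 0 0 0 0 0'; python3 st.py
python3 -m inch '-.5 0 0 0 0 0;-.5 0 0 0 0 0;0 0 0 0 0 0;0 0 0 0 0 0;0 0 0 0 0 0;0 0 0 0 0 0;0 0 0 0 0 0;0 0 0 0 0 0;0 0 0 0 0 0;0 0 0 0 0 0'; python3 st.py
```

```text
time_s: 28.05
eef_pos: [436.3, -263.8, 57.7]
ee_rot: [-0.001, -0.045, 0.999, 0.0]
force: [-6.0, -0.6, 1.1]
grip_width: 0.332
grip_force: 41.0
s -55.2 lat -0.2 z 57.7 Fs -6.1 Fl -0.0 Fz 1.1 torque [-0.42  1.14 -0.07] t 28.1
time_s: 28.88
eef_pos: [436.6, -263.7, 57.7]
ee_rot: [-0.002, -0.045, 0.999, 0.0]
force: [-9.7, -3.4, 3.1]
grip_width: 0.331
grip_force: 41.4
s -54.8 lat -0.2 z 57.7 Fs -10.0 Fl -2.5 Fz 3.1 torque [-0.46  1.91  0.02] t 28.9
```

```bash
python3 -m inch '2.5 0 0 0 0 0;2.5 0 0 0 0 0;0 -.9 0 0 0 0;0 0 0 0 0 0;-1.5 0 0 0 0 0;-1.5 0 0 0 0 0;-1 0 0 0 0 0;-.7 0 0 0 0 0;0 0 0 0 0 0;0 0 0 0 0 0'; python3 st.py
```

```text
time_s: 29.72
eef_pos: [436.5, -264.0, 57.5]
ee_rot: [-0.002, -0.046, 0.999, 0.001]
force: [-8.1, 0.3, 2.3]
grip_width: 0.332
grip_force: 41.3
s -55.0 lat -0.5 z 57.5 Fs -8.0 Fl 1.0 Fz 2.3 torque [0.12 1.64 0.07] t 29.7
```

Moving it sideways flips the side force but not the stop position, and the foot looked about 29 mm wide. It is too wide, so it goes to the red tray.

```bash
python3 -m inch '5 0 0 0 0 0;10 0 -20 0 0 0;20 0 -30 0 0 0;20 0 -25 0 0 0;5 0 0 0 0 .86;0 30 0 0 0 0;0 40 0 0 0 0;0 40 0 0 0 0;0 40 0 0 0 0;0 40 0 0 0 0'
python3 -m inch '0 40 0 0 0 0;0 40 0 0 0 0;0 40 0 0 0 0;0 40 0 0 0 0;0 40 0 0 0 0;0 40 0 0 0 0;0 40 0 0 0 0;0 40 0 0 0 0;0 40 0 0 0 0;0 40 0 0 0 0'
python3 -m inch '-29 13 0 0 0 0;-29 13 0 0 0 0;-29 13 0 0 0 0;-29 13 0 0 0 0;-29 0 0 0 0 0;0 0 0 0 0 0;0 0 0 0 0 0;0 0 0 0 0 0;0 0 0 0 0 0;0 0 0 0 0 0'
```

```text
time_s: 30.55
eef_pos: [377.7, -78.4, 133.1]
ee_rot: [0.001, 0.0, 1.0, -0.0]
force: [-0.2, -0.1, -0.7]
grip_width: 0.333
grip_force: 40.7
time_s: 31.38
eef_pos: [377.4, 322.5, 133.0]
ee_rot: [0.001, -0.0, 1.0, 0.0]
force: [1.9, -0.9, -0.9]
grip_width: 0.331
grip_force: 40.7
time_s: 32.22
eef_pos: [522.0, 372.3, 133.2]
ee_rot: [0.0, -0.0, 1.0, 0.0]
force: [-0.4, -0.6, -1.3]
grip_width: 0.332
grip_force: 40.8
```

```bash
python3 -m inch '-2 2 10 0 0 0;0 0 25 0 0 0;0 0 25 0 0 0;0 0 12 0 0 0;0 0 5 0 0 0;0 0 1.5 0 0 0;0 0 1 0 0 0;0 0 1 0 0 0;0 0 1 0 0 0;0 0 0 0 0 0'; python3 st.py
```

```text
time_s: 33.05
eef_pos: [524.9, 374.2, 51.9]
ee_rot: [0.0, -0.0, 1.0, 0.0]
force: [0.2, 0.1, -1.8]
grip_width: 0.336
grip_force: 40.7
s 90.4 lat 627.3 z 51.9 Fs 0.2 Fl 0.0 Fz -1.8 torque [0.02 0.01 0.04] t 33.0
```

```bash
python3 -m inch '0 0 .7 0 0 0;0 0 .6 0 0 0;0 0 .5 0 0 0;0 0 0 0 0 0;0 0 0 0 0 0;0 0 0 0 0 0;0 0 0 0 0 0;0 0 0 0 0 0;0 0 0 0 0 0;0 0 0 0 0 0'; python3 st.py
```

```text
time_s: 33.88
eef_pos: [524.9, 374.4, 51.6]
ee_rot: [0.001, -0.0, 1.0, 0.0]
force: [-4.9, -2.3, 11.3]
grip_width: 0.33
grip_force: 42.3
s 90.4 lat 627.4 z 51.6 Fs -5.1 Fl -1.8 Fz 11.3 torque [-0.6   0.79 -0.08] t 33.9
```

```bash
python3 -m inch '0 0 -.5 0 0 0;0 0 -.5 0 0 0;0 0 0 0 0 0;0 0 0 0 0 0;0 0 0 0 0 0;0 0 0 0 0 0;0 0 -10 0 0 0;0 0 -30 0 0 0;0 0 -40 0 0 0;0 0 -40 0 0 0' .6
python3 -m inch '30 -5 -20 0 0 0;35 -5 -15 0 0 0;35 -5 -15 0 0 0;35 -5 0 0 0 0;30 -5 0 0 0 0;0 0 0 0 0 0;0 0 0 0 0 0;0 0 0 0 0 0;0 0 0 0 0 0;0 0 0 0 0 0'
python3 - <<'E'
from h import *
c=ctrl.capture('wrist');s=ctrl.sense();print(s['eef_pos'],s['force'])
t=ctrl.capture('top');blobs(t,(97,90,50),(112,255,255),79,roi=(150,150,500,232))
a=cv2.resize(c['image'][120:400,:,::-1],(500,219)); b=cv2.resize(t['image'][150:235,130:500,::-1],(500,115)); cv2.imwrite('pics/end.png',np.vstack([a,b]))
E
```

```text
time_s: 34.72
eef_pos: [524.2, 373.9, 172.3]
ee_rot: [-0.001, -0.0, 1.0, -0.0]
force: [0.7, 0.2, 0.8]
grip_width: 0.601
grip_force: 0.0
time_s: 35.55
eef_pos: [360.5, 349.1, 220.3]
ee_rot: [-0.0, 0.0, 1.0, -0.0]
force: [0.0, 0.1, -0.3]
grip_width: 0.602
grip_force: 0.0
[360.39569961 349.01211711 220.25158679] [0.07682867 0.12110376 0.11040639]
px 330 206 c 490.9 -51.4 size 26 93 ang 88.7
px 306 207 c 488.3 18.9 size 95 26 ang 1.0
px 224 196 c 515.2 253.3 size 33 104 ang 89.5
px 185 192 c 521.9 363.9 size 104 43 ang 1.0
px 283 157 c 633.3 84.4 size 71 34 ang 84.9
```

View pics/end.png

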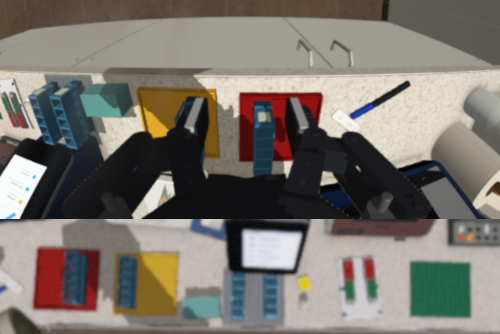

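The final picture shows one rack upright in the red tray (263,130 in the wrist view), one upright in the yellow tray (192,115), an empty green mat and the spare racks untouched.

```bash
python3 -c "
from rig import ctrl
print(ctrl.finish_job())"
```

```text
the job is handed in; nothing more can be done
None
```

I handed the job in at about 36 s. The first rack (nearer the gauge) has the right foot and stands upright in the yellow tray. The second was too wide and stands upright in the red tray.

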